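Set the metering dial to the red set-point and start the pump

ROBOT

A 6-joint arm with a two-finger parallel gripper is mounted at the origin on the work surface. World frame = base frame: x ahead of the robot, y to its left, z up, the work surface at z = 0. Lengths are in mm, angles in rad, forces in N, time in s.
With the tool pointing down it reaches from about 300 to 775 mm from the base axis. Payload 14.6 kg.
Tool frame: the origin (TCP) lies at the very end of the fingers, on their centre line; the grasp point (between the pads) lies 19 mm behind it; z points along the fingers, y is the direction in which the jaws open and shut (so a half turn about z gives the same grasp; the last joint's range is limited). The gripper opens to 94 mm and grips with 3 to 60 N. Pads are 16 mm wide; open, the fingers measure 119 mm over their backs; the gripper's body (75 mm by 177 mm) begins 78 mm behind the grasp point.
Start: joints at [-0.067, 0.3, 1.521, -0, 1.321, -0.067], TCP at [549.99, -0.002, 205.446] pointing down, gripper open.
Joint ranges: [-3.03, 3.03], [-0.79, 2.21], [0.23, 2.52], [-1.04, 4.18], [0, 3.07], [-2.55, 2.55]. Speed limits (rad/s): [2.22, 2.22, 2.57, 3.14, 3.14, 3.14].

INTERFACE

Orientations are given as [roll, pitch, yaw] about the fixed x, y, z axes, in that order (R = Rz(yaw) Ry(pitch) Rx(roll)).
In Python, from cell import manip gives the robot as it stands.
- The arm moves only by the shell command python3 -m inch 'ROWS' [FORCE]. ROWS is a JSON object of lists of equal length, an entry for each row: "grip": the opening, from -1 (shut) to 1 (fully open), so that 0 is half open; "travel": the shift along the world's x, y, z in cm, a list of three; "turn": the turn, a rotation vector about the world's x, y, z in degrees, a list of three. A call has 1 to 10 rows; each row is the pose to reach, as a shift and turn from the pose measured when the call began; what a row does not reach only later rows make up. A row lasts 1/8 s, in which the tool goes at most 62.5 mm and 10.7 degrees, less where a joint would pass 70% of its speed; a pose out of reach is approached as far as the arm can. A call with a gripper value outside its range is refused whole. The fingers move at their own pace and stop on an object; FORCE is the grip in N (left out, the last holds). Time passes only in rows, so rows that repeat a pose let the fingers close. It gives the time, the measured TCP pose, the force and the opening at its end, in the units of the state.
- manip.read_state(): the state, without advancing time (a new reading comes with each control period).
- manip.camera(name): name is "scene" or "side" or "wrist"; returns (picture, depth): 480x640x3 uint8, red, green, blue; 480x640 float32, mm along the optical axis (not along the pixel's ray), 0 where there is no reading.
- manip.calibration(name): a dict with "fx", "fy", "cx", "cy" (pixels), "k1" (the pictures are not rectified: a ray, as slopes to the right and down, at radius r is drawn at 1 + k1 r^2 times it, then the intrinsics apply), "world_from_camera" (4x4, takes a point from camera to world coordinates). Camera axes: x right, y up, looking along -z (the intrinsics and any distortion apply to the point x, -y, -z); pixel columns grow to the right and rows downward; lengths in mm; the calibration is good to about 2 mm. A picture is of the moment at which its call begins: read the wrist's pose just before it. calibration takes no time and is no camera call; for the wrist camera it gives the pose at the moment of the call.
- manip.sign_off(): hands the job in, once; it reports no verdict.
Trained networks look in the newest picture that a camera, given by its name, has taken for a name from the list of things; names that differ only in an ending like _2 or _b are one class to them, and where a whole thing is asked for, a point or a joint stands for the part that bears it (a point fixed in the world has none). Each returns a list of dicts, best first, with "p" (0 to 1); they miss things now and then, are a little off and sometimes report something else, mostly with a low value. They report only what shows in the picture. A call takes as long as a camera call. They do not tell look-alikes from the thing itself.
- manip.look_for(camera, label): "bbox" ([left, top, right, bottom] in pixels, round what is visible of it).
The state is a dict: "clock": time; "joints": joint angles; "qd": joint speeds; "effort": joint torques, N m; "eef_pos": TCP position; "eef_rot": TCP orientation; "wrist_force": force on the tool from outside, world axes, zero at the start; "moment": the same for the moment, N m; "finger_gap": finger opening in mm.
Only numpy, scipy, OpenCV 4.12 (cv2) and the standard library are available. Lean on these libraries where they do the work, as an engineer would, in place of code of your own. Each camera call takes 0.05 s, during which the arm holds its last target.

TASK

Push the black dial of the metering valve round by its finger pocket until its white index mark lines up with the red stud on the scale (not the yellow one). Once the dial is set, press the green pump button fully in and let it go. Do not lift or push aside any of the things standing about.

Things in the scene. Friction and masses are not known exactly. Their poses are not given: they have to be found in the camera images.
- dial_centre (a point): Axis of the dial, at the height of the top face of the round metering valve (60 mm above the table). The valve is a grey round housing 196 mm across and 60 mm high, fixed to the table, with an aluminium scale ring (140 mm inside, 196 mm outside diameter) round a black dial that lies flush in it. A pipe stub sticks out 45 mm beyond the housing, low down, on the far side. The dial turns about this upright axis.
- dial_index (a point): Point on the line of the dial's white index mark, prolonged outwards over the scale ring to 86 mm from the axis (the radius on which the studs sit), 60 mm above the table; turns with the dial. The painted mark itself is a 5 mm wide white radial line on the dial from 20 to 75 mm from the axis, at most 3 mm above the ring.
- dial_pocket (a point): Centre of the mouth of the dial's finger pocket, at the dial's top face 59 mm above the table, 41 mm from the axis, diametrically opposite the index mark; turns with the dial. The pocket is a square well 46 mm by 46 mm (sides radial and tangential), 18 mm deep with flat floor and upright walls. Fingertips put in it (fingers closed) push its side wall to turn the dial either way.
- dial (a joint): Angle of the dial in rad, growing anticlockwise seen from above, limits -1.9 and 1.9; 0 when the index mark points to the far side of the valve, along its pipe stub. Both studs lie within the limits, one on either side of the starting index. Friction torque about 0.1 N m (about 2.5 N at the pocket): the dial stays where it is left.
- red_stud: THE TARGET: red round stud, 18 mm across and 4 mm high, sitting on the black line of a white clip on the scale ring, 86 mm from the dial axis; fixed. Origin: centre of its underside, 62 mm above the table.
- yellow_stud: Yellow stud of the same size on the other clip, also 86 mm from the axis; fixed, not the target.
- pump_start_top (a point): Centre of the top of the green pump button (36 mm across) on a grey box 90 mm square and 50 mm high, fixed to the table. It is pressed straight down.
- pump_start (a joint): Travel of the pump button in m: 0 out, 0.006 fully in; a spring takes 5 N when fully in and brings it out again.
- wrench: Open-ended wrench 150 mm long lying on the table, loose; leave alone. Origin about mid-length, underside.
- stopwatch: Black stopwatch 52 mm across, 15 mm high, lying flat, loose; leave alone. Origin: centre of underside.
- beaker: Clear beaker 70 mm across, 90 mm high, loose; leave alone. Origin: centre of underside.
- weight: Brass weight 40 mm across, 50 mm high, loose; leave alone. Origin: centre of underside.
- measure: Clear measuring cylinder 34 mm across, 148 mm high, on a blue foot 64 mm across, loose; leave alone. Origin: centre of underside.
- elbow: Grey pipe elbow 52 mm high standing on one 40 mm socket, the other pointing 47 mm out along its y, loose; leave alone. Origin: centre of underside of the standing socket.
- stopper: Black rubber stopper 38 mm across, 30 mm high, loose; leave alone. Origin: centre of underside.
- pen: White board marker with blue cap, 120 mm long, 14 mm thick, lying along its x, loose; leave alone. Origin: mid-length, underside.
Mind the look-alikes: they are no part of the job. What is shaped like the part that bears pump_start_top but pink is not meant.

How it is judged:
By the outcome, as a careful person would: the job done as asked, in the order asked, and still so for the second after the job is handed in, with the robot touching nothing.
It also fails if it takes over 53 s, if anything falls off the work surface, if the arm or the gripper's body presses on something with over 40 N, if the wrist force passes 120 N, or if a joint passes its speed limit or range.

## Working session

There is one attempt and no reset: what is moved stays moved. The work goes in short steps, Python scripts to look and compute and a shell command to move; the robot and the scene stay as the last step left them, time stands still between calls to the robot, and variables do not carry over. Pictures are saved under pics/ and viewed, and the job is handed in when it is done.

```bash
ls; mkdir -p pics; cat > h.py <<'E'
import numpy as np, cv2
from cell import manip
def snap(c,fn):
    s=manip.read_state(); K=manip.calibration(c); im,d=manip.camera(c)
    cv2.imwrite('pics/'+fn+'.png',im[:,:,::-1]); np.savez('pics/'+fn+'.npz',im=im,d=d,T=K['world_from_camera'],k=[K[x] for x in('fx','fy','cx','cy','k1')])
    return im,d,K
def ray(K,u,v):
    A=np.array([[K['fx'],0,K['cx']],[0,K['fy'],K['cy']],[0,0,1.]])
    p=cv2.undistortPoints(np.array([[[u,v]]],float),A,np.array([K['k1'],0,0,0.]))[0,0]
    T=np.array(K['world_from_camera']); return T[:3,3],T[:3,:3]@np.array([p[0],-p[1],-1])
def atz(K,u,v,z):
    o,r=ray(K,u,v); return o+r*(z-o[2])/r[2]
def atd(K,u,v,d):
    o,r=ray(K,u,v); return o+r*d
def load(fn):
    z=np.load('pics/'+fn+'.npz'); K=dict(zip(('fx','fy','cx','cy','k1'),z['k'])); K['world_from_camera']=z['T']; return z['im'],z['d'],K
E
python3 - <<'E'
from h import *
for c in('scene','side','wrist'):
    im,d,K=snap(c,c+'0'); print(c,np.round(K['world_from_camera'],2).tolist(),K['fx'],K['k1'])
    for l in ('dial_centre','red_stud','yellow_stud','pump_start_top'):
        try:
            r=manip.look_for(c,l); print(l,[(round(x['p'],2),np.round(x['bbox']).tolist()) for x in r[:4]])
        except Exception as e: print(l,e)
print(manip.read_state())
E
```

```text
pics
scene [[-0.83, -0.41, 0.38, 1027.4], [0.56, -0.61, 0.56, 544.61], [0.0, 0.67, 0.74, 938.45], [0.0, 0.0, 0.0, 1.0]] 456.76853644623577 -0.06830581841140927
dial_centre [(0.87, [355.0, 263.0, 448.0, 345.0])]
red_stud [(0.56, [431.0, 319.0, 436.0, 323.0])]
yellow_stud []
pump_start_top [(0.65, [344.0, 164.0, 354.0, 174.0]), (0.48, [233.0, 166.0, 243.0, 176.0]), (0.42, [265.0, 135.0, 275.0, 141.0])]
side [[0.95, 0.2, -0.24, 226.37], [-0.31, 0.55, -0.78, -1255.38], [-0.02, 0.81, 0.58, 940.1], [0.0, 0.0, 0.0, 1.0]] 558.7254757468172 -0.10452909206209723
dial_centre [(0.85, [247.0, 195.0, 321.0, 246.0])]
red_stud [(0.27, [326.0, 184.0, 334.0, 193.0])]
yellow_stud []
pump_start_top [(0.71, [393.0, 336.0, 412.0, 351.0]), (0.7, [251.0, 312.0, 267.0, 328.0]), (0.69, [300.0, 256.0, 312.0, 266.0]), (0.57, [253.0, 202.0, 302.0, 222.0])]
wrist [[1.0, 0.0, 0.0, 549.1], [-0.0, 0.96, 0.28, 81.2], [-0.0, -0.28, 0.96, 385.33], [0.0, 0.0, 0.0, 1.0]] 387.47382675452405 -0.006398479912594426
dial_centre [(0.81, [154.0, 0.0, 461.0, 179.0])]
red_stud [(0.66, [362.0, 113.0, 382.0, 138.0])]
yellow_stud [(0.57, [362.0, 113.0, 384.0, 137.0]), (0.57, [195.0, 1.0, 388.0, 146.0])]
pump_start_top [(0.92, [278.0, 339.0, 315.0, 376.0])]
{'clock': 0.75, 'joints': array([-6.65579129e-02,  2.99886711e-01,  1.52100904e+00,  8.08203179e-06,
        1.32069953e+00, -6.66036075e-02]), 'qd': array([-0.00030713, -0.00182629, -0.00028138,  0.0008049 ,  0.00057465,
       -0.0004978 ]), 'effort': array([ 6.14266410e-04, -5.31606066e+01, -3.52890122e+01,  7.09984428e-02,
        2.12976773e-02,  2.11531818e-05]), 'eef_pos': array([5.49986886e+02, 2.32125346e-02, 2.05449044e+02]), 'eef_rot': array([-3.14159054e+00, -7.98863624e-06,  1.57084002e+00]), 'wrist_force': array([0.50136933, 0.15523177, 0.07582788]), 'moment': array([-0.00090196, -0.01651122,  0.01658887]), 'finger_gap': 93.74291960191904}
```

View pics/scene0.png

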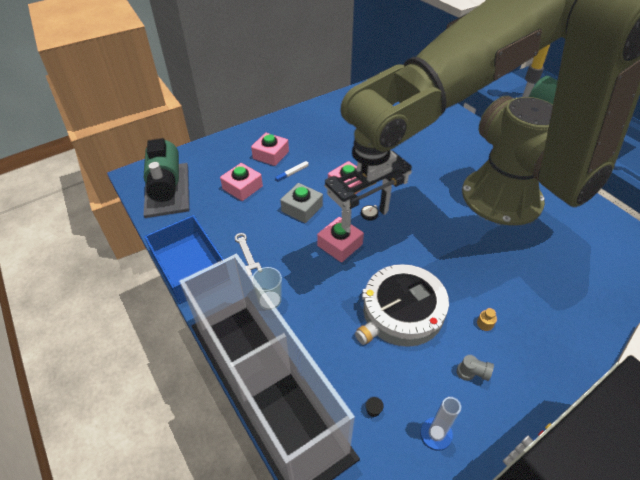

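View pics/side0.png

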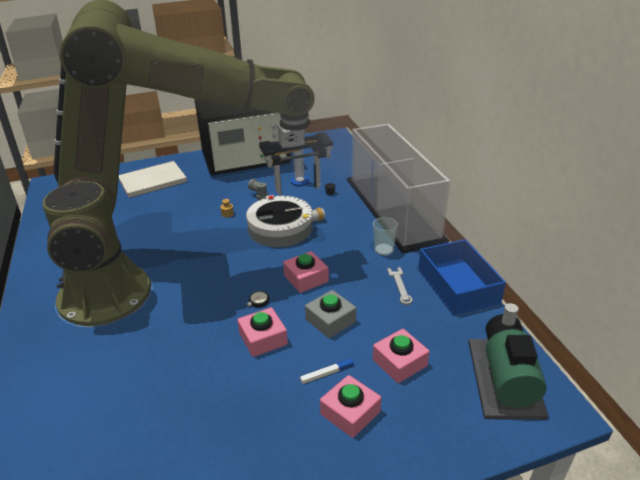

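View pics/wrist0.png

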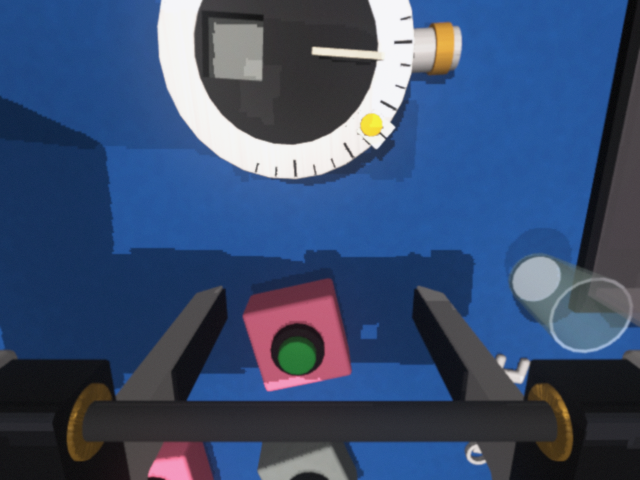

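Scene picture: the valve is at (405,303), with its red stud at (433,321) and yellow stud at (370,293). The index mark is at (390,303) and the pocket at (419,292). The pump-box candidates are pink at (270,148), (241,180), (345,175) and (340,238), and grey at (302,202). The grey one, at (331,313) in the side view, fits the description.

```bash
python3 - <<'E'
from h import *
im,d,K=load('side0'); T=np.array(K['world_from_camera'])
cv2.imwrite('pics/crop_a.png',cv2.resize(im[270:350,290:370],None,fx=5,fy=5)[:,:,::-1])
def P(c,u,v,z):
    im,d,K=load(c); print(c,u,v,np.round(atz(K,u,v,z),1), 'depth',np.round(atd(K,u,v,d[int(v),int(u)]),1))
for u,v,z in((331,298,60),(280,211,60),(306,258,60),(262,318,60)):P('side0',u,v,z)
for u,v,z in((302,188,60),(405,299,60),(370,293,64),(433,321,64),(370,212,15),(267,280,90)):P('scene0',u,v,z)
# ellipse of ring: wrist
for u,v,z in((372,124,64),(383,55,60),(313,51,60),(238,48,59),(298,355,60)):P('wrist0',u,v,z)
E
```

```text
side0 331 298 [ 545.8 -280.8   60. ] depth [ 541.2 -295.    72.9]
side0 280 211 [529.6 148.3  60. ] depth [529.9 149.7  59.1]
side0 306 258 [ 535.4 -105.1   60. ] depth [ 531.5 -119.7   71.1]
side0 262 318 [ 372.  -295.1   60. ] depth [ 369.9 -308.8   72.5]
scene0 302 188 [ 524.4 -313.9   60. ] depth [ 531.8 -301.3   72.9]
scene0 405 299 [532.6 147.6  60. ] depth [532.6 147.7  60.1]
scene0 370 293 [591.4  90.3  64. ] depth [592.4  91.3  65.9]
scene0 433 321 [522.  230.2  64. ] depth [523.2 231.   66.2]
scene0 370 212 [ 391.6 -160.    15. ] depth [ 391.2 -160.5   14.3]
scene0 267 280 [779.4 -59.3  90. ] depth [766.  -91.7  44.4]
wrist0 372 124 [590.8  87.1  64. ] depth [590.5  87.   66.4]
wrist0 383 55 [597.9 137.6  60. ] depth [597.3 136.9  63.6]
wrist0 313 51 [544.3 140.4  60. ] depth [544.3 140.1  61.4]
wrist0 238 48 [487.  142.7  59. ] depth [483.6 146.2  40.9]
wrist0 298 355 [ 528.5 -123.3   60. ] depth [ 529.3 -116.    71.6]
```

View pics/crop_a.png

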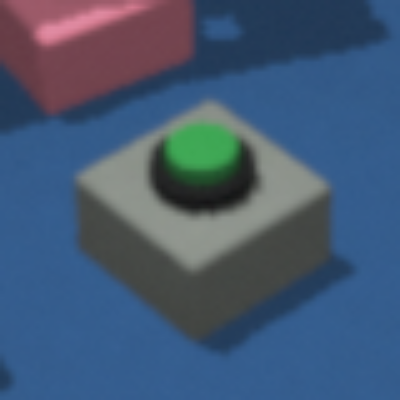

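The crop shows the grey box with its green button at about (331,298) in the side picture, so that is the one to press. Next I'll move the wrist camera over the dial and close the fingers.

```bash
python3 -m inch '{"grip":[-1,-1,-1,-1,-1],"travel":[[-0.6,5,0],[-1.2,10,0],[-2,15,0],[-2,15,0],[-2,15,0]],"turn":[[0,0,0],[0,0,0],[0,0,0],[0,0,0],[0,0,0]]}' 20
python3 - <<'E'
from h import *
im,d,K=snap('wrist','wrist1')
for l in ('dial_centre','dial_pocket','dial_index','red_stud','yellow_stud'):
    r=manip.look_for('wrist',l); print(l,[(round(x['p'],2),np.round(x['bbox']).tolist()) for x in r[:4]])
E
```

```text
clock: 1.38
eef_pos: [530.1, 149.6, 205.4]
eef_rot: [-3.142, 0.0, 1.571]
wrist_force: [0.6, -0.5, 1.1]
finger_gap: 47.5
dial_centre [(0.64, [198.0, 124.0, 466.0, 339.0]), (0.29, [234.0, 159.0, 400.0, 316.0])]
dial_pocket [(0.55, [237.0, 156.0, 403.0, 319.0])]
dial_index [(0.96, [231.0, 161.0, 399.0, 311.0]), (0.52, [532.0, 26.0, 587.0, 78.0])]
red_stud [(0.71, [299.0, 127.0, 318.0, 149.0])]
yellow_stud []
```

View pics/wrist1.png

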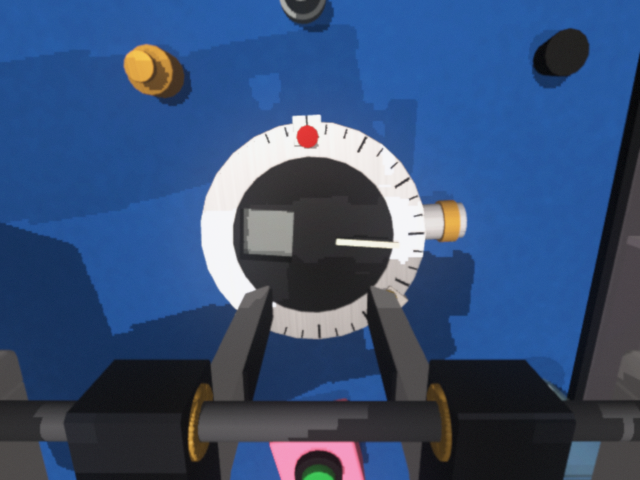

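The wrist picture shows the red stud at (308,137), the index mark from (337,242) to (397,245) and the pocket at (269,231). Now I'll measure them accurately.

```bash
cat > meas.py <<'E'
from h import *
import sys
from scipy.optimize import least_squares
def meas(fn):
    im,d,K=load(fn); h=cv2.cvtColor(im,cv2.COLOR_RGB2HSV); H,S,V=[h[...,i].astype(int) for i in range(3)]
    n,l,st,ce=cv2.connectedComponentsWithStats((((H<6)|(H>174))&(S>150)&(V>150)).astype(np.uint8))
    i=1+np.argmax(st[1:,4]); red=atz(K,*ce[i],66); print('red',ce[i],st[i,4],red)
    # ring outer edge: white ring pixels, radius between; use pixels at world z=60 plane
    v,u=np.mgrid[0:480,0:640]
    A=np.array([[K['fx'],0,K['cx']],[0,K['fy'],K['cy']],[0,0,1.]])
    p=cv2.undistortPoints(np.stack([u,v],-1).reshape(-1,1,2).astype(float),A,np.array([K['k1'],0,0,0.]))[:,0]
    T=np.array(K['world_from_camera']); r=np.c_[p[:,0],-p[:,1],-np.ones(len(p))]@T[:3,:3].T
    W=T[:3,3]+r*((60-T[2,3])/r[:,2])[:,None]; W=W.reshape(480,640,3)
    br=(S<70)&(V>150)
    # inner edge (r=70): boundary dark->white along rays
    g0=np.array([532,148.]); edges=[]
    # rectified top view, 0.5mm/px
    xs=np.arange(-110,110,.5)
    X,Y=np.meshgrid(g0[0]+xs,g0[1]-xs); Pw=np.stack([X,Y,np.full_like(X,60)],-1)-T[:3,3]
    Pc=Pw@T[:3,:3]; a,b=Pc[...,0]/-Pc[...,2],-Pc[...,1]/-Pc[...,2]; f=1+K['k1']*(a*a+b*b)
    top=cv2.remap(im,(K['fx']*a*f+K['cx']).astype(np.float32),(K['fy']*b*f+K['cy']).astype(np.float32),cv2.INTER_CUBIC)
    hh=cv2.cvtColor(top,cv2.COLOR_RGB2HSV).astype(int); w=(hh[...,1]<80)&(hh[...,2]>130)
    rs=np.arange(60,85,.5); th=np.radians(np.arange(0,360,2)); c=g0.copy()
    gray=top.min(2).astype(float)
    for it in range(4):
        pts=[]
        for t in th:
            q=c+rs[:,None]*[np.cos(t),np.sin(t)]
            val=gray[np.clip(np.round((g0[1]-q[:,1]+110)*2).astype(int),0,439),np.clip(np.round((q[:,0]-g0[0]+110)*2).astype(int),0,439)]
            k=np.argmax(np.diff(val)); 
            if np.diff(val)[k]>35: pts.append(c+(rs[k]+.25)*np.array([np.cos(t),np.sin(t)]))
        pts=np.array(pts); s=least_squares(lambda z:np.hypot(*(pts-z[:2]).T)-z[2],[*c,70],loss='soft_l1'); c=s.x[:2]
    print('centre',s.x,len(pts))
    # index line: bright pixels within r 18..66
    rr=np.hypot(X-c[0],Y-c[1]); m=((rr<66)&(rr>18)&(gray>140)).astype(np.uint8)
    n,l,st,ce=cv2.connectedComponentsWithStats(m)
    best=None
    for i in range(1,n):
        if st[i,4]<150: continue
        Q=np.c_[X[l==i],Y[l==i]]; mu=Q.mean(0); U,sv,Vt=np.linalg.svd(Q-mu,full_matrices=False); sd=sv/np.sqrt(len(Q)); print('comp',mu,sd,np.degrees(np.arctan2(*(mu-c)[::-1])),np.degrees(np.arctan2(Vt[0,1],Vt[0,0])))
    print('red ang',np.degrees(np.arctan2(red[1]-c[1],red[0]-c[0])),np.hypot(*(red[:2]-c)))
    cv2.imwrite('pics/top_'+fn+'.png',top[:,:,::-1])
meas(sys.argv[1])
E
python3 meas.py wrist1
python3 -c "
from h import *
im,d,K=load('wrist1')
for u,v in((247,212),(293,212),(294,253),(248,252)): print(atz(K,u,v,59))
for u,v in((447,219),(463,220)): print(atd(K,u,v,d[v,u]))
s=manip.read_state();print(s['finger_gap'])"
```

```text
red [307.09329446 136.28862974] 343 [519.45403558 227.34897621  66.        ]
centre [523.35970018 141.58367201  69.7997227 ] 143
comp [486.14405502 148.40380629] [10.88560264 10.14516049] 169.61521452447872 5.431663308217636
comp [566.27761768 137.56099904] [13.19593277  1.63859113] -5.354658099256977 -3.5810967451000866
red ang 92.60739003607561 85.85418813394155
[467.20092202 164.93786708  59.        ]
[506.58324565 164.90631056  59.        ]
[506.73318417 128.1218866   59.        ]
[466.16106195 129.07230321  59.        ]
[645.30068476 154.59794985  40.3780562 ]
[660.83134944 153.16188198  38.14114691]
23.462110643792986
```

```bash
ls pics
```

```text
crop_a.png
scene0.npz
scene0.png
side0.npz
side0.png
top_wrist1.png
wrist0.npz
wrist0.png
wrist1.npz
wrist1.png
```

View pics/top_wrist1.png

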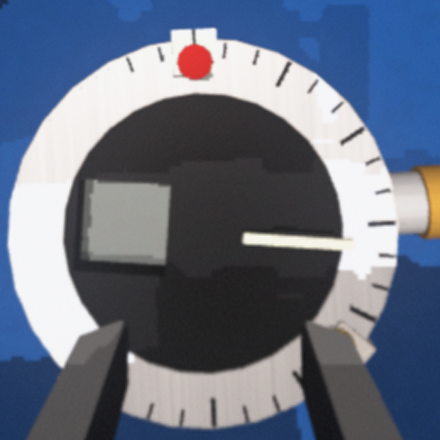

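The dial centre is at about (523.5,142), with the index at about -4° and red at about 92.6°. The dial therefore needs about +96.5° anticlockwise. The pocket centre is at about (482.5,144). I'll move above it and look.

```bash
python3 -m inch '{"grip":[-1,-1,-1,-1,-1],"travel":[[-2.4,-0.3,-5],[-4.8,-0.5,-10],[-4.8,-0.5,-12.5],[-4.8,-0.5,-12.5],[-4.8,-0.5,-12.5]],"turn":[[0,0,-2],[0,0,-4],[0,0,-4],[0,0,-4],[0,0,-4]]}'
python3 - <<'E'
from h import *
im,d,K=snap('wrist','wrist2')
im,d,K=snap('side','side2')
cv2.imwrite('pics/side2c.png',cv2.resize(im[150:270,220:380],None,fx=5,fy=5)[:,:,::-1])
E
```

```text
clock: 2.3
eef_pos: [483.0, 144.3, 81.7]
eef_rot: [3.14, -0.0, 1.5]
wrist_force: [0.7, 0.9, 0.6]
finger_gap: 0.1
```

View pics/wrist2.png

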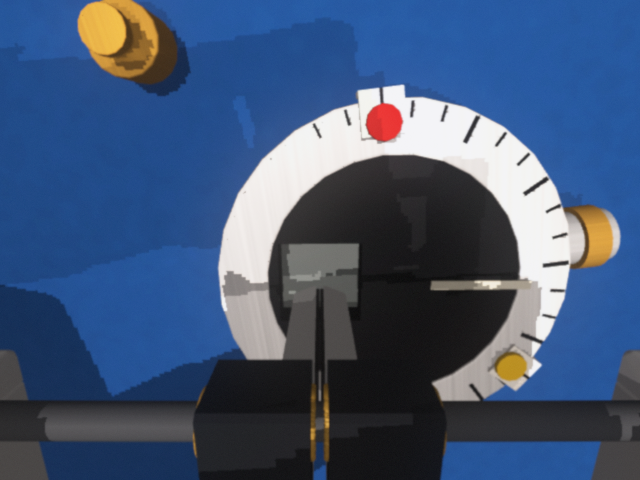

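View pics/side2c.png

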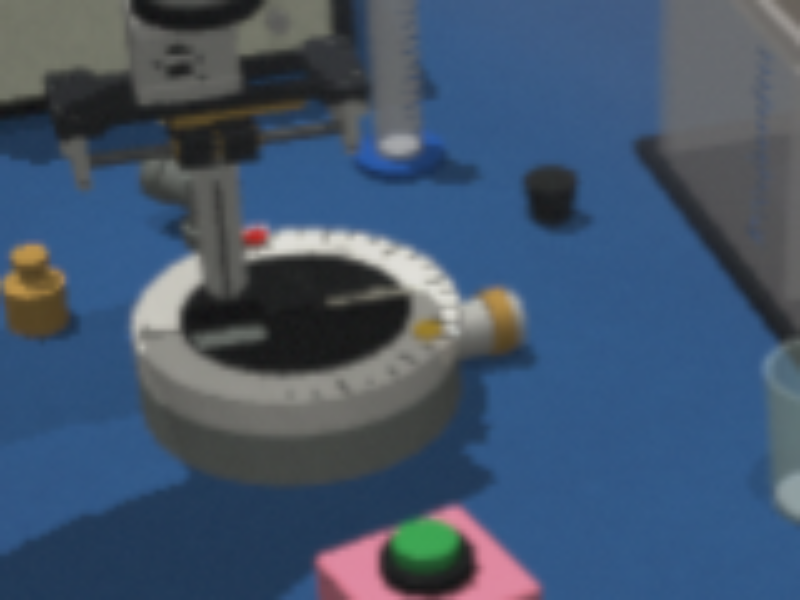

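The wrist picture shows the fingertips centred over the pocket, at pixel (320,275). Red is at (384,122). I'll measure again from this closer view.

```bash
python3 meas.py wrist2
```

```text
red [383.85064293 121.90405539] 1011 [519.38141791 227.57846245  66.        ]
centre [523.29814145 141.64777605  69.99802773] 136
comp [578.94827586 136.90344828] [5.23706028 1.22298192] -4.872841040947315 -5.995699387963198
red ang 92.60973725946671 86.0199022762202
```

```bash
python3 -m inch '{"grip":[-1,-1,-1,-1],"travel":[[0,0,-2.0],[0,0,-3.4],[0,0,-3.4],[0,0,-3.4]],"turn":[[0,0,0],[0,0,0],[0,0,0],[0,0,0]]}'
```

```text
clock: 2.9
eef_pos: [483.3, 144.4, 48.3]
eef_rot: [3.139, -0.001, 1.5]
wrist_force: [-0.3, 0.1, -0.1]
finger_gap: 0.2
```

```bash
cat > path.py <<'E'
from h import *
import sys
s=manip.read_state(); p=s['eef_pos'][:2]; C=np.array([523.3,141.65])
yaw0=float(sys.argv[1]); t=float(sys.argv[2])  # current pocket angle deg aligned with tool now
for f in map(float,sys.argv[3:]):
    a=np.radians(yaw0+f); u=np.array([np.cos(a),np.sin(a)]); n=np.array([-u[1],u[0]])
    print(f,np.round((C+41*u+t*n-p)/10,2).tolist())
E
python3 path.py 176 14.5 0 10 20 30 40 50 60 70 80 90 97; python3 -c "
from h import *
print(manip.read_state()['eef_rot'])"
```

```text
0.0 [-0.19, -1.44]
10.0 [0.07, -2.15]
20.0 [0.46, -2.8]
30.0 [0.95, -3.38]
40.0 [1.53, -3.86]
50.0 [2.19, -4.23]
60.0 [2.91, -4.49]
70.0 [3.66, -4.61]
80.0 [4.41, -4.6]
90.0 [5.16, -4.47]
97.0 [5.66, -4.29]
[ 3.13892222e+00 -7.85930051e-04  1.49964377e+00]
```

```bash
python3 -m inch '{"grip":[-1,-1,-1,-1,-1,-1,-1,-1],"travel":[[-0.1,-0.8,0],[-0.19,-1.44,0],[0.07,-2.15,0],[0.46,-2.8,0],[0.95,-3.38,0],[1.53,-3.86,0],[2.19,-4.23,0],[2.19,-4.23,0]],"turn":[[0,0,0],[0,0,0],[0,0,10],[0,0,20],[0,0,30],[0,0,40],[0,0,50],[0,0,50]]}'
python3 - <<'E'
from h import *
snap('wrist','wrist3'); s=manip.read_state(); print(s['eef_rot'],s['joints'],s['wrist_force'])
E
python3 path.py 226 14.5 0 10 20 30 40 43 47
```

```text
clock: 3.9
eef_pos: [505.4, 101.8, 48.5]
eef_rot: [3.138, -0.001, 2.372]
wrist_force: [-0.4, 0.1, -0.5]
finger_gap: 0.6
[ 3.13885968e+00 -6.14537051e-04  2.36956051e+00] [ 0.12652085  0.41408834  1.76846068  0.00266962  0.95728965 -0.67377759] [-0.32329024 -0.25638869  0.70168739]
0.0 [0.0, 0.03]
10.0 [0.72, -0.22]
20.0 [1.47, -0.35]
30.0 [2.22, -0.34]
40.0 [2.97, -0.2]
43.0 [3.19, -0.13]
47.0 [3.47, -0.03]
```

View pics/wrist3.png

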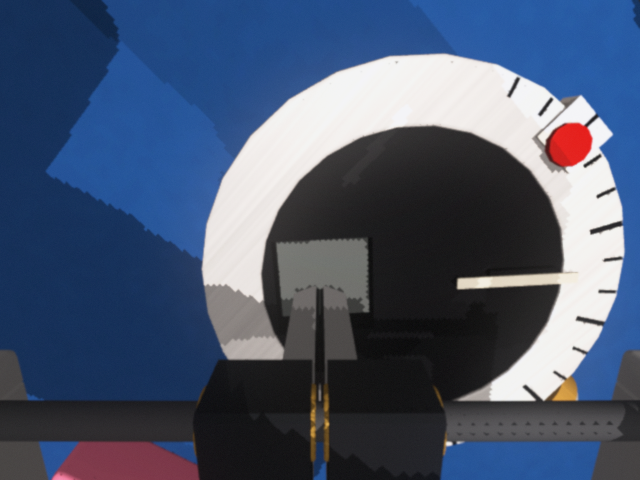

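The wrist picture shows the dial turned about 50° with the fingers pushing on the pocket's wall. The index is at (515,280) and red at (570,145). I'll carry on, stopping a little short.

```bash
python3 meas.py wrist3; python3 -m inch '{"grip":[-1,-1,-1,-1,-1,-1],"travel":[[0.72,-0.22,0],[1.47,-0.35,0],[2.22,-0.34,0],[2.97,-0.2,0],[2.97,-0.2,0],[2.97,-0.2,0]],"turn":[[0,0,10],[0,0,20],[0,0,30],[0,0,40],[0,0,40],[0,0,40]]}'
python3 - <<'E'
from h import *
snap('wrist','wrist4');snap('scene','scene4'); s=manip.read_state(); print(s['eef_rot'],s['joints'],s['wrist_force'])
E
python3 meas.py wrist4
```

```text
red [570.13775874 143.96074233] 1401 [519.4809637  227.84986859  66.        ]
centre [523.28242483 141.6405537   69.95169278] 134
comp [553.28172867 173.52680525] [12.8096348   1.47944129] 46.74646011658874 -131.0020956059415
red ang 92.52486256833421 86.29308825453073
clock: 4.7
eef_pos: [534.7, 99.6, 48.5]
eef_rot: [3.139, -0.0, 3.062]
wrist_force: [-0.0, -0.2, 0.0]
finger_gap: 0.6
[ 3.13888254e+00 -4.08852457e-04  3.06446584e+00] [ 0.11558714  0.46860699  1.68519132  0.00328032  0.98767905 -1.37988791] [ 0.24852933 -0.02096911 -0.26669735]
red [607.09168242 267.82797732] 1058 [519.42703167 227.8564853   66.        ]
centre [523.34357691 141.74639179  69.9678815 ] 132
comp [527.63289037 185.39036545] [12.82110765  1.4590519 ] 84.38701755856825 -93.41447949964638
red ang 92.60418906528179 86.1991155998822
```

View pics/wrist4.png

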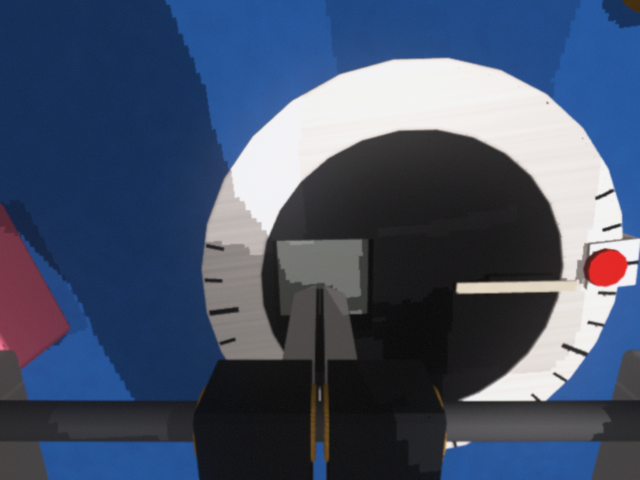

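View pics/top_wrist4.png

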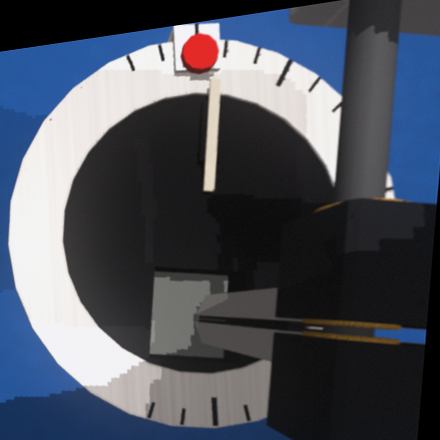

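Index is at about 86.3° and red at 92.6°, so about 6.2° remain.

```bash
python3 -m inch '{"grip":[-1,-1,-1,-1],"travel":[[0.23,0.07,0],[0.45,0.15,0],[0.45,0.15,0],[0.45,0.15,0]],"turn":[[0,0,3],[0,0,6],[0,0,6],[0,0,6]]}'
python3 - <<'E'
from h import *
snap('wrist','wrist5'); s=manip.read_state(); print(s['eef_pos'],s['wrist_force'])
E
python3 meas.py wrist5
python3 -m inch '{"grip":[-1,-1,-1,-1,-1,-1],"travel":[[-0.8,-0.05,0],[-0.8,-0.05,0],[-0.8,-0.05,5],[-3,2,10],[-3,5,15],[-3,5,15]],"turn":[[0,0,0],[0,0,0],[0,0,0],[0,0,0],[0,0,0],[0,0,0]]}'
python3 - <<'E'
from h import *
snap('wrist','wrist6'); snap('scene','scene6'); im,_,_=snap('side','side6')
E
python3 meas.py wrist6
```

```text
clock: 5.3
eef_pos: [539.1, 101.2, 48.5]
eef_rot: [3.139, -0.0, -3.116]
wrist_force: [-1.4, -0.8, -0.4]
finger_gap: 0.4
[539.10105898 101.16586962  48.54144377] [-1.50479679 -0.92203075 -0.37271614]
red [603.90319361 286.78243513] 1002 [519.41849201 227.90798744  66.        ]
centre [523.32217521 141.66174922  69.9097696 ] 131
comp [523.68860619 185.66869469] [12.84865213  1.46537846] 89.52292840598462 -88.28844620289891
red ang 92.59155676719567 86.33453740909133
clock: 6.1
eef_pos: [510.3, 152.9, 202.5]
eef_rot: [3.137, 0.007, -3.114]
wrist_force: [-0.2, -0.2, 0.3]
finger_gap: 0.3
red [407.52836879 246.78014184] 282 [519.26526567 227.02989803  66.        ]
centre [523.37762118 141.40232373  69.81694884] 144
comp [523.17444444 184.77222222] [13.18993391  1.42789546] 90.26841391183649 -88.6443221170515
comp [513.0399361  110.12965921] [7.07555549 5.67477918] -108.29213869272559 29.33026742310246
red ang 92.74957819714095 85.72626755595076
```

View pics/wrist6.png

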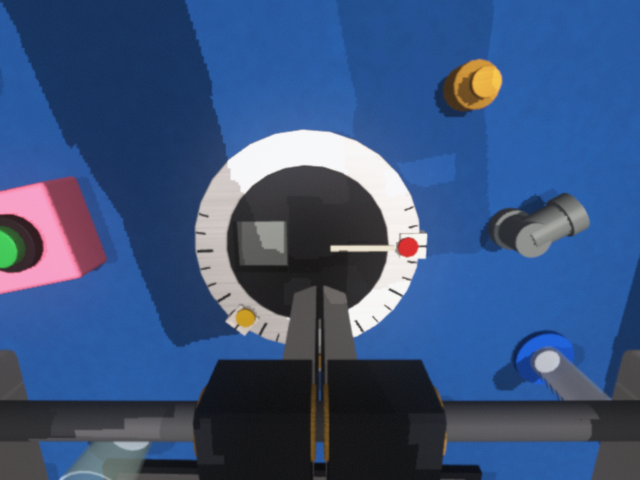

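View pics/top_wrist6.png

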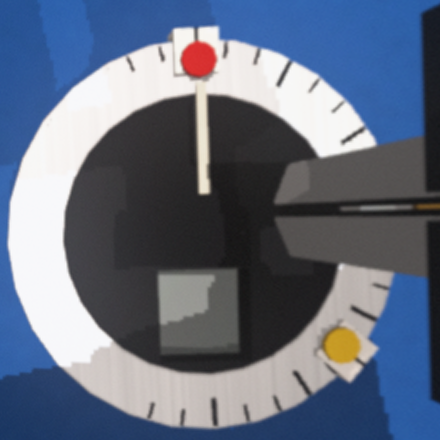

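The wrist picture shows the index at (330–387,248) pointing near the red stud at (408,246). By my numbers it is about 1.3° short. To remove height parallax I'll put the camera in the mark's vertical plane and measure there.

```bash
python3 -m inch '{"grip":[-1,-1,-1,-1],"travel":[[4.6,1,0],[9,2,0],[9,2,0],[9,2,0]],"turn":[[0,0,0],[0,0,0],[0,0,0],[0,0,0]]}'
python3 - <<'E'
from h import *
im,d,K=snap('wrist','wrist7'); print(K['world_from_camera'][:3,3])
E
python3 meas.py wrist7
```

```text
clock: 6.75
eef_pos: [598.1, 170.2, 196.1]
eef_rot: [3.14, -0.004, -3.116]
wrist_force: [0.5, -0.0, 0.1]
finger_gap: 0.2
[515.36384174 166.37011562 376.36679883]
red [397.53150685 141.49863014] 365 [519.4053208  227.18921313  66.        ]
centre [523.30021014 141.50324454  69.79899596] 174
comp [522.24752475 183.69851485] [13.33057213  1.5868805 ] 91.42911565015564 -88.32737499702885
comp [524.91440553 108.64023187] [11.2900395   7.51862101] -87.18795377497133 4.884923770237968
red ang 92.60261064049435 85.77444476805195
```

View pics/top_wrist7.png

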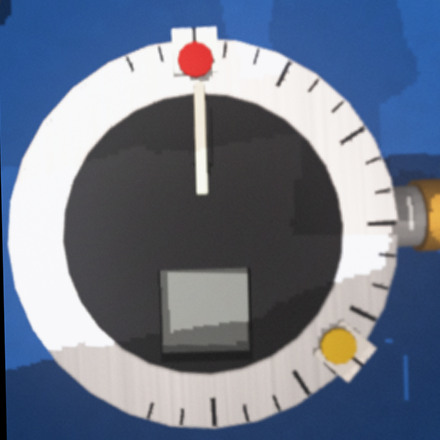

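This gives index 91.5° and red 92.6°. I'll go back in and nudge it +1.1°.

```bash
python3 -m inch '{"grip":[-1,-1,-1,-1,-1,-1],"travel":[[-3.3,-3.4,0],[-6.6,-6.9,-4],[-6.6,-6.9,-10],[-6.6,-6.9,-10],[-6.6,-6.9,-10],[-6.6,-6.9,-10]],"turn":[[0,0,0],[0,0,0],[0,0,0],[0,0,0],[0,0,0],[0,0,0]]}'
```

```text
clock: 7.55
eef_pos: [533.1, 101.7, 99.1]
eef_rot: [3.139, 0.0, -3.116]
wrist_force: [-0.2, 0.2, -0.2]
finger_gap: 0.4
```

```bash
python3 -m inch '{"grip":[-1,-1,-1,-1,-1],"travel":[[-0.3,-0.07,0],[-0.3,-0.07,-3],[-0.3,-0.07,-5.06],[-0.3,-0.07,-5.06],[-0.3,-0.07,-5.06]],"turn":[[0,0,0],[0,0,0],[0,0,0],[0,0,0],[0,0,0]]}'; python3 -c "
from h import *
print(manip.read_state()['eef_pos'],manip.read_state()['eef_rot'])"
```

```text
clock: 8.18
eef_pos: [530.7, 101.1, 49.7]
eef_rot: [3.139, 0.002, -3.116]
wrist_force: [0.7, -0.2, 0.6]
finger_gap: 0.6
[530.69336329 101.1264916   49.68469393] [ 3.13905055e+00  1.67226591e-03 -3.11571183e+00]
```

```bash
python3 -m inch '{"grip":[-1,-1,-1,-1,-1,-1],"travel":[[0.4,0.02,-0.1],[0.75,0.03,-0.1],[0.92,0.04,-0.1],[0.93,0.04,-0.1],[0.93,0.04,-0.1],[0.93,0.04,-0.1]],"turn":[[0,0,0.5],[0,0,1],[0,0,1.1],[0,0,1.1],[0,0,1.1],[0,0,1.1]]}'
python3 - <<'E'
from h import *
im,d,K=snap('wrist','wrist8')
E
python3 meas.py wrist8
```

```text
clock: 8.93
eef_pos: [540.0, 101.5, 48.7]
eef_rot: [3.139, 0.002, -3.097]
wrist_force: [-0.7, 0.0, 0.1]
finger_gap: 0.2
red [602.89516129 290.09072581] 992 [519.42404556 227.90056839  66.        ]
centre [523.25865017 141.67687631  69.86627814] 135
comp [522.77759382 185.40286976] [12.81112719  1.46751278] 90.63032042325462 -87.0533870236616
red ang 92.54642290785505 86.3089176605468
```

```bash
python3 -m inch '{"grip":[-1,-1,-1,-1,-1,-1,-1],"travel":[[-0.8,-0.03,0],[-0.8,-0.03,0],[-0.8,-0.03,5],[-0.8,-0.03,10],[2.5,3.5,15],[6.5,7,15],[6.5,7,15]],"turn":[[0,0,0],[0,0,0],[0,0,0],[0,0,0],[0,0,0],[0,0,0],[0,0,0]]}'
python3 -m inch '{"grip":[-1],"travel":[[0,0,0]],"turn":[[0,0,0]]}'
python3 - <<'E'
from h import *
im,d,K=snap('wrist','wrist9'); print(K['world_from_camera'][:3,3]); snap('scene','scene9')
E
python3 meas.py wrist9
```

```text
clock: 9.85
eef_pos: [606.3, 173.5, 197.8]
eef_rot: [3.139, 0.001, -3.095]
wrist_force: [-0.8, 0.6, -0.5]
finger_gap: 0.5
clock: 9.98
eef_pos: [605.8, 173.2, 197.2]
eef_rot: [3.139, 0.0, -3.095]
wrist_force: [0.2, -0.8, -0.3]
finger_gap: 0.6
[522.33432922 167.45378353 377.09128962]
red [396.50134048 131.92493298] 373 [519.41451286 227.18726061  66.        ]
centre [523.3446901  141.44636912  69.81329817] 175
comp [521.23902439 183.70829268] [13.36904424  1.59850268] 92.85235654007847 -87.07771255376167
comp [525.80562793 109.33181344] [11.57255419  7.08316804] -85.61798931491549 -172.60826741315714
red ang 92.62447767771624 85.8309196428472
```

View pics/top_wrist9.png

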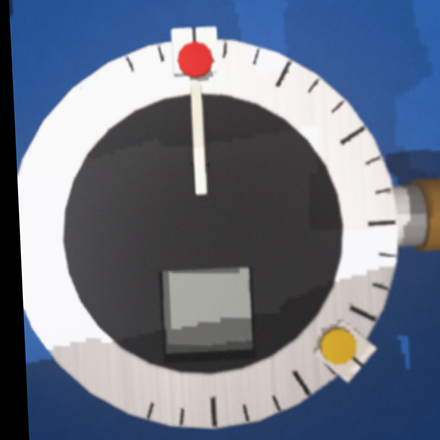

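The mark now points at the red stud, with index 92.85° against red 92.6°. Next is the pump button on the grey box.

```bash
python3 -m inch '{"grip":[-1,-1,-1,-1,-1,-1,-1,-1,-1,-1],"travel":[[0,-5,0],[0,-10,0],[0,-15.5,0],[-1,-21,0],[-2,-26.5,0],[-3,-32,0],[-3,-37.5,0],[-3,-43,0],[-3,-46.3,0],[-3,-46.3,0]],"turn":[[0,0,0],[0,0,0],[0,0,0],[0,0,0],[0,0,0],[0,0,0],[0,0,0],[0,0,0],[0,0,0],[0,0,0]]}'
python3 - <<'E'
from h import *
im,d,K=snap('wrist','wrist10'); r=manip.look_for('wrist','pump_start_top'); print([(round(x['p'],2),np.round(x['bbox']).tolist()) for x in r[:4]])
h=cv2.cvtColor(im,cv2.COLOR_RGB2HSV); m=((abs(h[...,0].astype(int)-65)<15)&(h[...,1]>140)&(h[...,2]>100)).astype(np.uint8)
n,l,st,ce=cv2.connectedComponentsWithStats(m)
for i in range(1,n):
    if st[i,4]>100:
        u,v=ce[i]; dd=np.median(d[l==i]); z=atd(K,u,v,dd); print(st[i],ce[i],z,atz(K,u,v,72))
E
```

```text
clock: 11.32
eef_pos: [574.5, -292.2, 197.6]
eef_rot: [3.139, 0.001, -3.098]
wrist_force: [-0.4, 0.5, -0.7]
finger_gap: 0.3
[(0.85, [515.0, 172.0, 562.0, 211.0]), (0.71, [296.0, 170.0, 338.0, 218.0]), (0.65, [76.0, 281.0, 124.0, 322.0])]
[ 520  169   45   44 1512] [542.01322751 190.38095238] [ 527.59158319 -119.75094361   72.31704761] [ 527.62965118 -119.5660648    72.        ]
[ 295  172   43   39 1256] [316.50557325 190.37579618] [ 535.12937793 -297.67914253   72.6023225 ] [ 535.21666018 -297.67914311   72.        ]
[  79  284   41   38 1135] [ 99.64757709 302.38325991] [ 638.77679414 -479.61832692   72.90292183] [ 639.21506477 -480.15775105   72.        ]
```

View pics/wrist10.png

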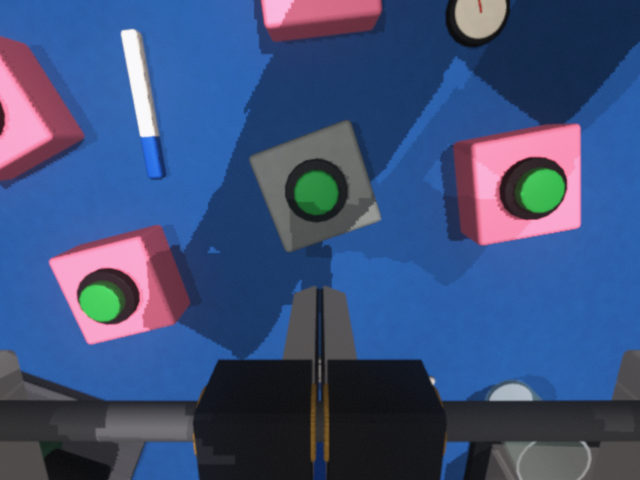

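The wrist picture shows the grey box's green button at (317,190), which works out at (535,-298,72). The neighbouring boxes, at (540,190) and (108,300), are pink. Moving above it.

```bash
python3 -m inch '{"grip":[-1,-1,-1,-1,-1],"travel":[[-2,-0.3,-5],[-3.9,-0.5,-9],[-3.9,-0.5,-11],[-3.9,-0.5,-11],[-3.9,-0.5,-11]],"turn":[[0,0,0],[0,0,0],[0,0,0],[0,0,0],[0,0,0]]}'
python3 - <<'E'
from h import *
im,d,K=snap('wrist','wrist11')
im,d,K=snap('side','side11')
cv2.imwrite('pics/side11c.png',cv2.resize(im[250:350,270:390],None,fx=5,fy=5)[:,:,::-1])
E
```

```text
clock: 12.05
eef_pos: [537.0, -294.4, 89.3]
eef_rot: [3.14, 0.003, -3.095]
wrist_force: [-0.8, -0.2, -0.2]
finger_gap: 0.3
```

View pics/side11c.png

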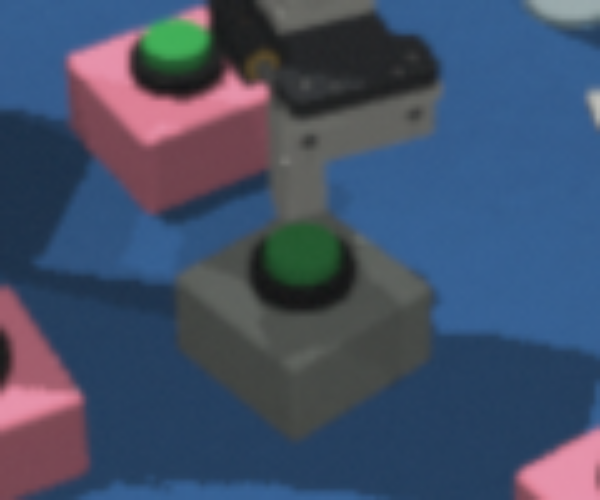

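View pics/wrist11.png

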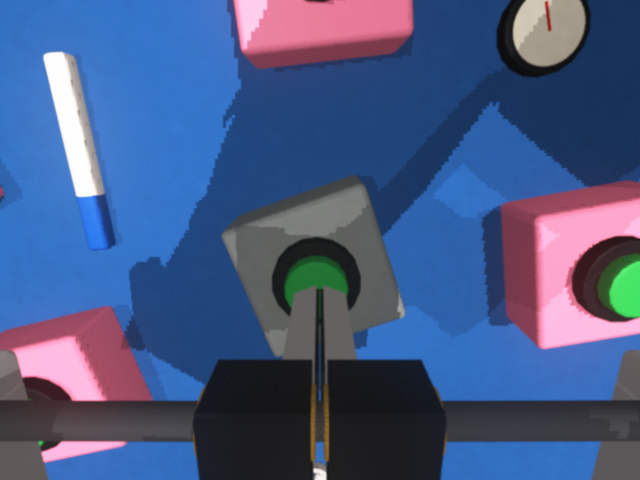

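Both pictures show the closed fingertips over the grey box's button. I'll centre up and press gradually.

```bash
python3 -m inch '{"grip":[-1,-1,-1,-1,-1],"travel":[[-0.15,-0.33,0],[-0.15,-0.33,-1],[-0.15,-0.33,-1.9],[-0.15,-0.33,-2.1],[-0.15,-0.33,-2.1]],"turn":[[0,0,0],[0,0,0],[0,0,0],[0,0,0],[0,0,0]]}'
```

```text
clock: 12.78
eef_pos: [535.3, -297.9, 68.2]
eef_rot: [3.14, 0.002, -3.095]
wrist_force: [-0.5, 1.1, 3.8]
finger_gap: 0.6
```

```bash
python3 -m inch '{"grip":[-1,-1,-1],"travel":[[0,0,-0.15],[0,0,-0.25],[0,0,-0.25]],"turn":[[0,0,0],[0,0,0],[0,0,0]]}'
```

```text
clock: 13.15
eef_pos: [535.4, -297.9, 66.2]
eef_rot: [3.14, 0.002, -3.095]
wrist_force: [-4.1, 2.1, 7.8]
finger_gap: 0.2
```

```bash
python3 -m inch '{"grip":[-1,-1,-1],"travel":[[0,0,-0.1],[0,0,-0.2],[0,0,-0.2]],"turn":[[0,0,0],[0,0,0],[0,0,0]]}'
```

```text
clock: 13.52
eef_pos: [535.5, -298.0, 66.0]
eef_rot: [3.141, 0.003, -3.095]
wrist_force: [-9.3, 4.6, 19.1]
finger_gap: 0.6
```

Bottomed out: the force rose to 19 N with no further travel. Releasing now, then a check of the dial and the scene.

```bash
python3 -m inch '{"grip":[-1,-1,-1,-1,-1,-1],"travel":[[0,0,1],[0,0,3],[0,0,8],[0,0,13],[0,0,13],[0,0,13]],"turn":[[0,0,0],[0,0,0],[0,0,0],[0,0,0],[0,0,0],[0,0,0]]}'
python3 - <<'E'
from h import *
im,d,K=snap('wrist','wrist12')
h=cv2.cvtColor(im,cv2.COLOR_RGB2HSV); m=((abs(h[...,0].astype(int)-65)<15)&(h[...,1]>140)&(h[...,2]>60)).astype(np.uint8)
n,l,st,ce=cv2.connectedComponentsWithStats(m)
for i in range(1,n):
    if st[i,4]>100: print(ce[i],atd(K,*ce[i],np.median(d[l==i])))
snap('scene','scene12'); im,_,_=load('scene12'); cv2.imwrite('pics/scene12c.png',cv2.resize(im[255:350,340:470],None,fx=6,fy=6)[:,:,::-1])
E
```

```text
clock: 14.28
eef_pos: [535.2, -297.8, 195.1]
eef_rot: [3.14, 0.002, -3.095]
wrist_force: [-0.2, 0.2, -0.6]
finger_gap: 0.5
[322.80989181  13.14064915] [ 372.86896956 -304.45264825   72.5551583 ]
[320.75845411 240.31055901] [ 535.95202664 -298.23033786   72.40560881]
[540.83114035 239.88450292] [ 527.44304536 -119.6892801    72.33693085]
[109.46595331 343.36089494] [ 638.32628139 -479.55092353   72.92710402]
```

View pics/scene12c.png

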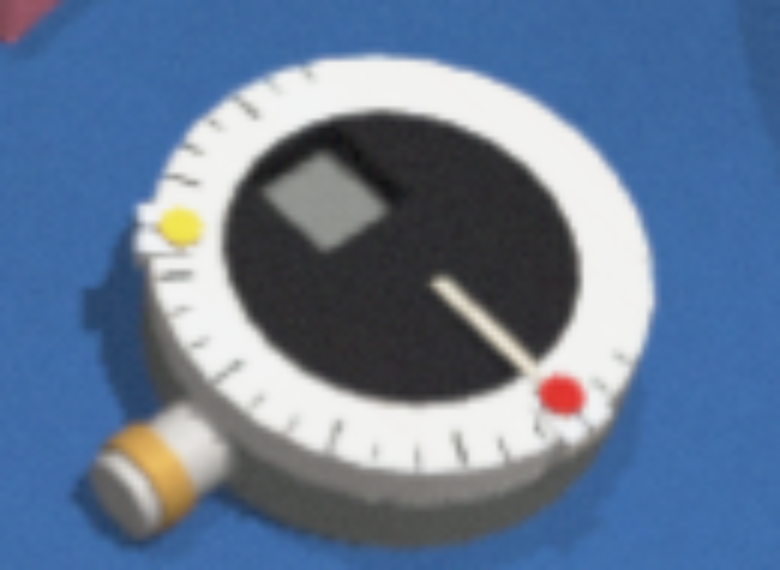

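View pics/scene12.png

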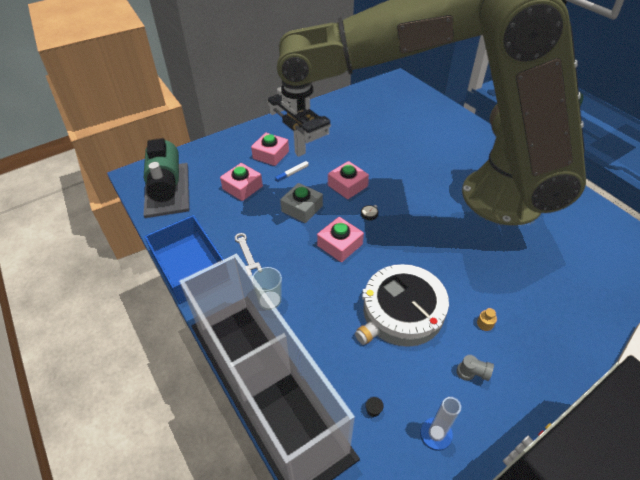

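The scene picture shows the index pointing at the red stud at (433,321). The button is back out, its top at 72.4 mm, and nothing else has moved. Handing in.

```bash
python3 -c "
from cell import manip
print(manip.sign_off())"
```

```text
the job is handed in; nothing more can be done
None
```

The dial is set to the red stud, and after that the green pump button on the grey box was pressed fully in and released. I handed the job in at about 14.3 s of the 53 s allowed.

- **Dial:** I pushed it about 97° anticlockwise by its pocket. The first setting measured about 1.1° short, so I went back in and nudged it. The last wrist measurement gave the index at 92.85° and red at 92.6°, so they agree to about 0.3°. The scene picture taken after the button press shows the mark pointing at the red stud.
- **Pump button:** It bottomed out, with the force rising to 19 N and no further travel. After release its top read 72.4 mm, about the same as before the press.
- **Other things:** By eye in the last scene picture, none of the loose things had moved. The arm was clear of everything at hand-in.
- **Disagreement:** My first hand-picked dial centre from the scene and side cameras was about 6–9 mm off the wrist camera's fit. I used the wrist fit, which stayed consistent across views.

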